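# Dispense one digestion tablet and slide it into the free pocket

## Task

The method calls for two digestion tablets, and one already lies in its pocket at one end of the tablet dispenser's tray. Press the dispenser's plunger right down once and let it come back up, so that it delivers a single tablet onto the tray, then push that tablet along the tray with a fingertip until it drops flat into the empty pocket at the other end. Do not pick anything up, and leave the first tablet, the tablets in the magazine and the things standing around where they are.

Things in the scene. Friction and masses are not known exactly. Their poses are not given: they have to be found in the camera images.
- dispenser: Tablet dispenser, fixed to the bench. Origin at bench level on the axis of the magazine (four steel rods round a stack of three tablets, 32 x 40 mm in plan, top at z 62 mm); -x is its front, y runs along its tray. Behind the magazine grey cheek plates, 38 mm wide, reach z 82 mm (x 26 to 76) and carry the plunger at x 60 mm. A full press slides the lowest tablet out at the front.
- tray_mid (a point): Middle of the tray floor, 35 mm in front of the magazine axis, 22 mm above the bench: here the delivered tablet is left. The tray is a straight level channel along the dispenser's y, 31 mm wide between rims 3 mm high, its ends closed by cheeks 6 mm high 91 mm either side. The pocket inserts lie flush in it. No rear rim within 18 mm of the middle; the magazine's front is 19 mm behind this point.
- plunger (a joint): travel of the dispenser's plunger: 0 up (at rest), 0.024 m right down at its stop. A spring brings it back up: 3 N to start it, about 7 N just before the stop, a little more when pressed fast (0.5 N at 50 mm/s). Press it to the stop (a 10 N push reaches it); a part stroke leaves a tablet half out.
- plunger_top (a point): centre of the flat top of the plunger's round black cap, 24 mm across; 135 mm above the bench when up, 111 mm when down. It is pressed straight down.
- tablet_1: the lowest tablet in the magazine, the one to be delivered: a white round flat tablet, 24 mm in diameter, 11 mm thick, 10 to 17 g. Origin: centre of its underside, z its axis. Its underside is at 22 mm above the bench on the tray floor, 16 mm when it lies in a pocket.
- tablet_2: the next tablet up in the magazine, alike; it must stay in the magazine.
- tablet_3: the top tablet in the magazine, alike; it must stay in the magazine.
- tablet_set: the like tablet that already lies in the pocket of the used insert; it stays there.
- bay_free: The tray insert with the empty pocket: black block 42 x 52 mm, 10 mm high, round pocket in its middle, 30 mm across, 6 mm deep, edge chamfered. Origin on the pocket's axis at the block's underside, 12 mm above the bench; pocket floor 4 mm, top face (flush with the tray floor) 10 mm above it. It sits 64 mm from the tray's middle along y, left or right by chance.
- bay_used: the like insert at the other end of the tray, whose pocket holds the tablet already set out. Origin as for the free one.
- beaker: bystander: clear empty beaker, 46 mm wide, 58 mm high, beyond the dispenser's +y end. Origin: centre of its underside.
- bottle_clear: bystander: clear bottle with a blue cap, 58 mm wide, 115 mm high, beyond the dispenser's -y end. Origin: centre of its underside.
- tweezers: bystander: tweezers 122 mm long, 10 mm high, lying in front of the tray. Origin: centre of the underside.

How it is judged:
By the outcome, as a careful person would: the job done as asked, in the order asked, and still so for the second after the job is handed in, with the robot touching nothing.
It also fails if it takes over 43 s, if anything falls off the work surface, if the arm or the gripper's body presses on something with over 40 N, if the wrist force passes 120 N, or if a joint passes its speed limit or range.

## Robot

A 7-joint arm with a two-finger parallel gripper is mounted at the origin on a cart in front of the work surface, level with it; the furniture and walls round the work are solid. World frame = base frame: x ahead of the robot, y to its left, z up, the work surface at z = 0. Lengths are in m, angles in rad, forces in N, time in s.
With the tool pointing down it reaches from about 0.4 to 0.85 m from the base axis. Payload 10.4 kg.
Tool frame: the origin (TCP) lies at the very end of the fingers, on their centre line; the grasp point (between the pads) lies 19 mm behind it; x points along the fingers, y is the direction in which the jaws open and shut, and the axes are right-handed (so a half turn about x gives the same grasp; the last joint's range is limited). The gripper opens to 85 mm and grips with 20 to 120 N. Pads are 22 mm wide; open, the fingers measure 114 mm over their backs; the gripper's body (76 mm by 85 mm) begins 54 mm behind the grasp point. The pads swing forward as they close: fully open they stand 13 mm farther back than shut.
Start: joints at [1.256, 0.332, -0.065, 1.46, 0.022, 1.35, -0.088], TCP at [0.18, -0.599, 0.231] pointing down, gripper open.
Joint ranges: [-2.6, 2.6], [-0.5, 2.12], [-1.47, 1.34], [0.16, 2.42], [-1.27, 4.41], [0.06, 2.06], [-2.6, 2.6]. Speed limits (rad/s): [2.22, 2.22, 2.79, 2.79, 3.14, 3.14, 3.14].

## Interface

Orientations are given as a unit quaternion [x, y, z, w].
In Python, from workcell import monitor, camera, ticket, regions_of gives the robot as it stands.
- The arm moves only by the tool step_arm, never from a script. Its argument "increments" is a list of rows, each a list of 5 numbers: the finger opening in m, from 0 to 0.0854, then the shift along the world's x, y, z in m, then the turn about the world's z in rad. A call has 1 to 12 rows; each row shifts and turns the commanded pose from where the row before left it; what a row does not reach is not made up. A row lasts 1/12 s, in which the tool goes at most 41.7 mm and 7.16 degrees, less where a joint would pass 70% of its speed; a pose out of reach is approached as far as the arm can. A call with a gripper value outside its range is refused whole. The fingers move at their own pace and stop on an object; "force" is the grip in N (left out, the last holds). Time passes only in rows, so rows that do not move let the fingers close. It gives the time, the measured TCP pose, the force and the opening at its end, in the units of the state.
- monitor.get_obs(): the state, without advancing time (a new reading comes with each control period).
- camera(name): name is "scene" or "top" or "wrist"; returns a dict with "color" (480x640x3 uint8, red, green, blue), "range_z" (480x640 float32, m along the optical axis (not along the pixel's ray), 0 where there is no reading), "fx", "fy", "cx", "cy" (pixels), "cam_to_world" (4x4, takes a point from camera to world coordinates). Camera axes: x right, y up, looking along -z (the intrinsics and any distortion apply to the point x, -y, -z); pixel columns grow to the right and rows downward; lengths in m; the calibration is good to about 2 mm. A picture is of the moment at which its call begins.
- ticket.hand_in(): hands the job in, once; it reports no verdict.
Trained networks look in a picture, given as the dict that the camera call returned (one of the last four; its "shot" number tells which), for a name from the list of things; names that differ only in an ending like _2 or _b are one class to them, and where a whole thing is asked for, a point or a joint stands for the part that bears it (a point fixed in the world has none). Each returns a list of dicts, best first, with "p" (0 to 1); they miss things now and then, are a little off and sometimes report something else, mostly with a low value. They report only what shows in the picture. A call takes as long as a camera call.
- regions_of(picture, query): "region" (480x640 bool, what is visible of it) and "centre" ([row, column] in pixels, amid what is visible of it).
The state is a dict: "clock": time; "joint_pos": joint angles; "joint_velocities": joint speeds; "tau": joint torques, N m; "position": TCP position; "ee_rot": TCP orientation; "ft_force": force on the tool from outside, world axes, zero at the start; "torque": the same for the moment, N m; "grip_width": opening from 0.0 (shut) to 1.0 (fully open).
Only numpy, scipy, OpenCV 4.12 (cv2) and the standard library are available. Lean on these libraries where they do the work, as an engineer would, in place of code of your own. Each camera call takes 0.05 s, during which the arm holds its last target. There are 200 camera calls.

## Working session

There is one attempt and no reset: what is moved stays moved. The work goes in short steps, Python scripts to look and compute and a tool call to move; the robot and the scene stay as the last step left them, time stands still between calls to the robot, and variables do not carry over. Pictures are saved under pics/ and viewed, about 8 in all and at most 12, crops included, and the job is handed in when it is done.

Besides the shell and the picture viewer there is one more tool, called after "Request:" as name(argument=value, ...) on one line, values as JSON. step_arm: Moves the arm, as the interface text tells. Its arguments: {"type":"object","properties":{"increments":{"type":"array"},"force":{"type":"number"}},"required":["increments"]}

```bash
mkdir -p pics; cat > h.py <<'E'
import numpy as np,cv2
from workcell import monitor,camera,ticket,regions_of
def pts(p,m):
    r,c=np.nonzero(m&(p["range_z"]>0)); z=p["range_z"][r,c]
    P=np.c_[(c-p["cx"])/p["fx"]*z,-(r-p["cy"])/p["fy"]*z,-z,np.ones(len(z))]
    return (P@np.array(p["cam_to_world"]).T)[:,:3]
def save(p,n): cv2.imwrite(f"pics/{n}.png",p["color"][:,:,::-1])
E
python3 - <<'E'
from h import *
o=monitor.get_obs(); print({k:np.round(v,3) for k,v in o.items()})
ims=[]
for n in("scene","top"):
    p=camera(n); ims.append(p["color"]); print(n,[k for k in p],np.round(p["cam_to_world"],2).tolist())
    for q in("dispenser","plunger","tablet_set","bay_free","bay_used","beaker","bottle_clear","tweezers"):
        for d in regions_of(p,q)[:4]:
            w=pts(p,d["region"])
            if len(w): print(q,round(d["p"],2),np.round(d["centre"]),len(w),"med",np.round(np.median(w,0),3),"lo",np.round(np.percentile(w,2,0),3),"hi",np.round(np.percentile(w,98,0),3))
    save(p,n)
E
```

```text
{'clock': np.float64(0.0), 'joint_pos': array([ 1.256,  0.333, -0.065,  1.461,  0.022,  1.35 , -0.089]), 'joint_velocities': array([ 0.001, -0.   , -0.001,  0.001, -0.001, -0.   , -0.001]), 'tau': array([ 0.0000e+00, -6.2544e+01,  4.9000e-02, -3.9161e+01,  1.6000e-02,
        1.0000e-02, -0.0000e+00]), 'position': array([ 0.18 , -0.598,  0.231]), 'ee_rot': array([-0.699, -0.103,  0.7  , -0.102]), 'ft_force': array([-1.197,  0.341,  0.12 ]), 'torque': array([-0.004, -0.034,  0.041]), 'grip_width': np.float64(1.002)}
scene ['color', 'range_z', 'fx', 'fy', 'cx', 'cy', 'cam_to_world', 'shot'] [[-0.79, 0.33, -0.52, 0.02], [-0.62, -0.4, 0.68, 0.4], [0.01, 0.86, 0.52, 0.59], [0.0, 0.0, 0.0, 1.0]]
dispenser 0.91 [293. 286.] 4311 med [ 0.528 -0.162  0.025] lo [ 0.45  -0.275  0.004] hi [ 0.59  -0.095  0.133]
plunger 0.72 [231. 263.] 212 med [ 0.578 -0.167  0.132] lo [ 0.568 -0.182  0.099] hi [ 0.591 -0.157  0.136]
tablet_set 0.61 [323. 294.] 173 med [ 0.473 -0.122  0.026] lo [ 0.464 -0.135  0.018] hi [ 0.485 -0.113  0.029]
bay_free 0.57 [282. 328.] 245 med [ 0.503 -0.255  0.02 ] lo [ 0.486 -0.
[... 1154 characters left out ...]
27 -0.065  0.001] hi [ 0.465 -0.023  0.061]
bay_used 0.8 [263. 274.] 242 med [ 0.478 -0.119  0.023] lo [ 0.463 -0.154  0.016] hi [ 0.493 -0.102  0.027]
beaker 0.76 [279. 238.] 473 med [ 0.445 -0.038  0.007] lo [ 0.425 -0.065  0.001] hi [ 0.466 -0.022  0.061]
beaker 0.72 [282. 389.] 837 med [ 0.44  -0.342  0.085] lo [ 0.413 -0.39   0.001] hi [ 0.467 -0.322  0.118]
bottle_clear 0.67 [283. 388.] 774 med [ 0.44  -0.342  0.085] lo [ 0.414 -0.373  0.026] hi [ 0.465 -0.322  0.118]
bottle_clear 0.6 [254. 340.] 405 med [ 0.501 -0.253  0.022] lo [ 0.484 -0.278  0.015] hi [ 0.519 -0.23   0.028]
tweezers 0.45 [248. 307.] 2511 med [ 0.509 -0.181  0.025] lo [ 0.455 -0.281  0.01 ] hi [ 0.592 -0.1    0.137]
```

View pics/top.png

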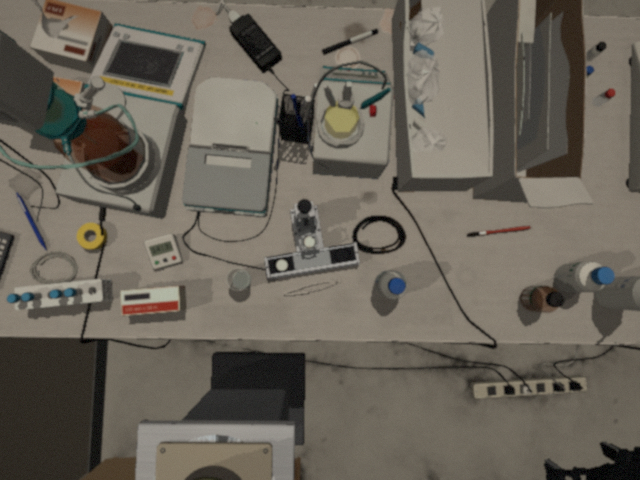

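View pics/scene.png

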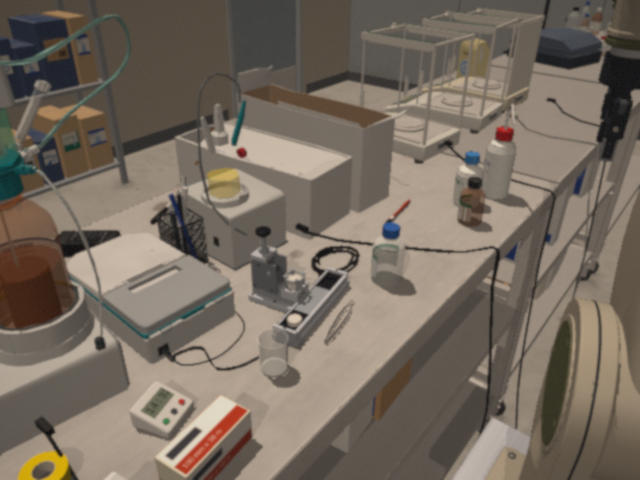

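The top view shows the dispenser with its tray at about (262, 312), the plunger at (304, 204), the set tablet at (282, 263) on the +y side, and the empty pocket at (340, 254) on the -y side. The scene view agrees. That gives a tray middle of about (0.488, -0.190) and a yaw of about 0.205. The predicted plunger position, (0.581, -0.171), matches the measured one.

Next I'll move above the tray with the fingers shut.

Request:
step_arm(increments=[[0, 0.018, 0.022, 0, -0.0145], [0, 0.018, 0.022, 0, -0.0145], [0, 0.018, 0.022, 0, -0.0145], [0, 0.018, 0.022, 0, -0.0145], [0, 0.018, 0.022, 0, -0.0145], [0, 0.018, 0.022, 0, -0.0145], [0, 0.018, 0.022, 0, 0], [0, 0.018, 0.022, 0, 0], [0, 0.018, 0.022, 0, 0], [0, 0.018, 0.022, 0, 0], [0, 0.018, 0.022, 0, 0], [0, 0.018, 0.022, 0, 0]])

```text
clock: 1.9
position: [0.3965, -0.3334, 0.2316]
ee_rot: [0.703, 0.072, -0.703, 0.072]
ft_force: [0.9, -0.2, -0.4]
grip_width: 0.002
```

Request:
step_arm(increments=[[0, 0.009, 0.013, 0, 0], [0, 0.009, 0.013, 0, 0], [0, 0.009, 0.013, 0, 0], [0, 0.009, 0.013, 0, 0], [0, 0.009, 0.013, 0, 0], [0, 0.009, 0.013, 0, 0], [0, 0.009, 0.013, 0, 0], [0, 0.009, 0.013, 0, 0], [0, 0.009, 0.013, 0, 0], [0, 0.009, 0.013, 0, 0], [0, 0, 0, 0, 0], [0, 0, 0, 0, 0]])

```text
clock: 2.9
position: [0.4861, -0.204, 0.2314]
ee_rot: [0.703, 0.073, -0.703, 0.073]
ft_force: [0.8, -0.6, 0.1]
grip_width: -0.001
```

```bash
python3 - <<'E'
from h import *
from scipy.spatial.transform import Rotation as R
o=monitor.get_obs(); print(o["clock"],o["position"],o["ft_force"],o["grip_width"]); print(np.round(R.from_quat(o["ee_rot"]).as_matrix(),3))
for n in ("wrist",):
    p=camera(n); print(np.round(p["cam_to_world"],3),p["fx"])
    for q in("dispenser","plunger","tablet_set","bay_free","bay_used"):
        for d in regions_of(p,q)[:4]:
            w=pts(p,d["region"])
            if len(w): print(q,round(d["p"],2),np.round(d["centre"]),len(w),"med",np.round(np.median(w,0),4),"lo",np.round(np.percentile(w,2,0),3),"hi",np.round(np.percentile(w,98,0),3))
    save(p,"w1")
E
```

```text
2.9 [ 0.48608107 -0.20403115  0.23137906] [ 0.75786781 -0.6223323   0.08437901] -0.0007051614228946161
[[ 0.     0.205 -0.979]
 [-0.    -0.979 -0.205]
 [-1.     0.    -0.   ]]
[[ 0.204  0.925  0.322  0.569]
 [-0.979  0.193  0.068 -0.188]
 [ 0.001 -0.329  0.944  0.374]
 [ 0.     0.     0.     1.   ]] 398.43469516478
dispenser 0.74 [159. 314.] 13689 med [ 0.5239 -0.1816  0.0245] lo [ 0.46 -0.28  0.01] hi [ 0.594 -0.1    0.135]
plunger 0.96 [ 76. 295.] 1975 med [ 0.5819 -0.1734  0.1343] lo [ 0.57  -0.185  0.132] hi [ 0.594 -0.161  0.136]
tablet_set 0.63 [196. 234.] 569 med [ 0.4776 -0.1296  0.0264] lo [ 0.466 -0.14   0.019] hi [ 0.488 -0.119  0.028]
tablet_set 0.48 [ 74. 295.] 1977 med [ 0.582  -0.1734  0.1343] lo [ 0.57  -0.186  0.132] hi [ 0.594 -0.161  0.136]
bay_free 0.71 [197. 374.] 2074 med [ 0.501  -0.2541  0.0207] lo [ 0.484 -0.278  0.014] hi [ 0.523 -0.228  0.023]
bay_used 0.62 [190. 222.] 1477 med [ 0.4812 -0.1218  0.0213] lo [ 0.46  -0.153  0.015] hi [ 0.5   -0.102  0.023]
```

View pics/w1.png

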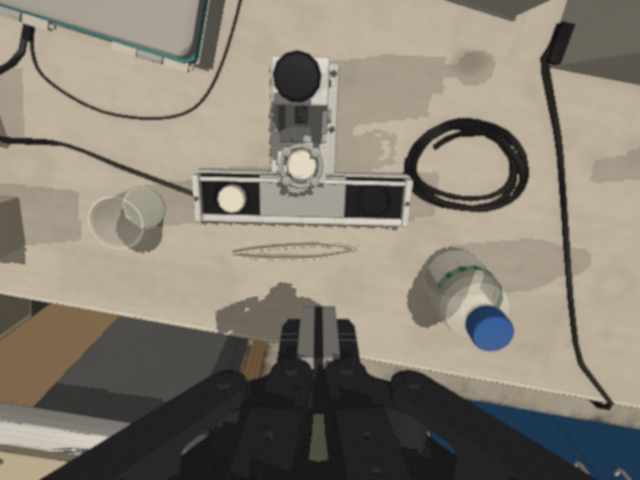

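The wrist view confirms the layout: plunger at (297, 76), magazine at (302, 165), set tablet at (232, 197) and empty pocket at (374, 200). I'll fit the tray outline for a precise pose.

```bash
cat >> h.py <<'E'
def fit(p):
    d=regions_of(p,"dispenser")[0]
    w=pts(p,cv2.dilate(d["region"].astype(np.uint8),np.ones((9,9)))>0)
    t=w[(w[:,2]>.018)&(w[:,2]<.032)]
    c=t[:,:2]; m=np.median(c,0)
    u=np.array([.979,.204]);v=np.array([-.204,.979])
    r=c-[.489,-.190]; t2=c[(abs(r@v)<.1)&(r@u>-.03)&(r@u<.012)]
    print("tray rect",cv2.minAreaRect((t2*1000).astype(np.float32)))
    r2=t2-[.489,-.190]; s=r2@v
    edge=[]  # front edge: lowest u per v bin
    for a in np.arange(-.085,.085,.005):
        k=r2[(s>a)&(s<a+.005)]@u
        if len(k)>5: edge.append((a+.0025,np.percentile(k,3)))
    print("front edge (slope,offset)",np.polyfit(*np.array(edge).T,1), "v range",s.min(),s.max())
    g=regions_of(p,"plunger")[0]; k=pts(p,g["region"]); k=k[k[:,2]>.128]
    print("plunger",cv2.minEnclosingCircle((k[:,:2]*1000).astype(np.float32)),k[:,2].mean())
E
python3 - <<'E'
from h import *
for n in("wrist","top"): print(n);fit(camera(n))
E
```

```text
wrist
tray rect ((483.36187744140625, -191.3265838623047), (35.799888610839844, 193.11309814453125), 11.662120819091797)
front edge (slope,offset) [ 0.02564033 -0.02097674] v range -0.09672780463014069 0.09643384671869686
plunger ((581.782470703125, -173.31134033203125), 13.723066329956055) 0.13428100421018666
topTraceback (most recent call last):
  File "<stdin>", line 2, in <module>
  File "h.py", line 9, in fit
    d=regions_of(p,"dispenser")[0]
      ~~~~~~~~~~~~~~~~~~~~~~~~~^^^
IndexError: list index out of range
```

Refined values: yaw about 0.183, tray middle about (0.489, -0.191), plunger at (0.582, -0.173). Next I'll move over the plunger and descend.

Request:
step_arm(increments=[[0, 0.016, 0.005, 0, -0.022], [0, 0.016, 0.005, 0, 0], [0, 0.016, 0.005, 0, 0], [0, 0.016, 0.005, 0, 0], [0, 0.016, 0.005, 0, 0], [0, 0.016, 0.006, 0, 0], [0, 0, 0, -0.018, 0], [0, 0, 0, -0.02, 0], [0, 0, 0, -0.02, 0], [0, 0, 0, -0.02, 0], [0, 0, 0, -0.01, 0], [0, 0, 0, 0, 0]])

```text
clock: 4.45
position: [0.5805, -0.1734, 0.1409]
ee_rot: [-0.703, -0.065, 0.705, -0.064]
ft_force: [-0.2, -0.3, -0.3]
grip_width: 0.003
```

```bash
python3 - <<'E'
from h import *
p=camera("scene"); cv2.imwrite("pics/s2.png",cv2.resize(p["color"][190:350,200:360,::-1],None,fx=3.5,fy=3.5))
o=monitor.get_obs(); print(o["clock"],o["position"],o["ft_force"])
E
```

```text
4.5 [ 0.5813494  -0.17353397  0.14273331] [-0.15449054  0.54971912  0.50027048]
```

View pics/s2.png

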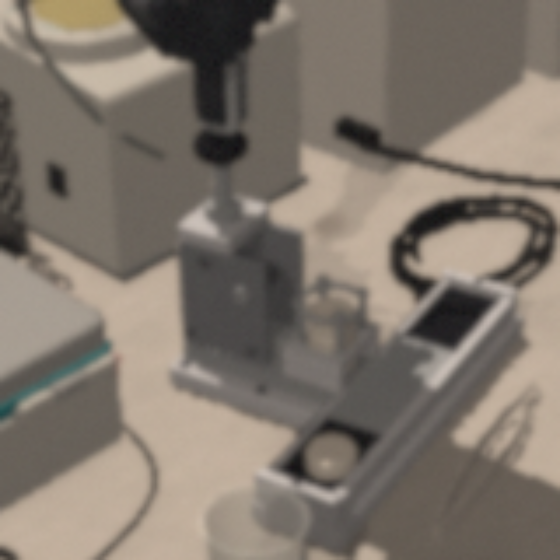

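The crop shows the shut fingertips centred just above the black cap at (220, 145), so I'll press now.

Request:
step_arm(increments=[[0, 0, 0, -0.004, 0], [0, 0, 0, -0.004, 0], [0, 0, 0, -0.004, 0], [0, 0, 0, -0.004, 0], [0, 0, 0, -0.004, 0], [0, 0, 0, -0.004, 0], [0, 0, 0, -0.004, 0], [0, 0, 0, -0.004, 0], [0, 0, 0, 0, 0], [0, 0, 0, 0, 0]])

```text
clock: 5.33
position: [0.5826, -0.1738, 0.1121]
ee_rot: [0.705, 0.064, -0.703, 0.065]
ft_force: [-0.4, -0.3, 7.0]
grip_width: 0.002
```

Force is 7.0 N just before the stop, so I'll push on a little until it exceeds 10 N.

Request:
step_arm(increments=[[0, 0, 0, -0.001, 0], [0, 0, 0, -0.001, 0], [0, 0, 0, 0, 0], [0, 0, 0, 0, 0]])

```text
clock: 5.67
position: [0.5827, -0.1738, 0.1111]
ee_rot: [0.705, 0.064, -0.703, 0.065]
ft_force: [-1.9, 1.3, 13.9]
grip_width: -0.002
```

13.9 N means it's at the stop. I'll release, lift, and go back to the viewing pose over the +y side of the tray.

Request:
step_arm(increments=[[0, 0, 0, 0.004, 0], [0, 0, 0, 0.005, 0], [0, 0, 0, 0.005, 0], [0, 0, 0, 0.006, 0], [0, 0, 0, 0.012, 0], [0, 0, 0, 0.02, 0], [0, 0, 0, 0.02, 0], [0, 0, 0, 0.02, 0], [0, -0.025, 0.003, 0, 0], [0, -0.025, 0.003, 0, 0], [0, -0.025, 0.003, 0, 0], [0, -0.025, 0.003, 0, 0]])

```text
clock: 6.67
position: [0.48, -0.1612, 0.2013]
ee_rot: [-0.704, -0.065, 0.705, -0.064]
ft_force: [0.5, 0.2, 0.1]
grip_width: 0.0
```

```bash
python3 - <<'E'
from h import *
o=monitor.get_obs(); print(o["clock"],o["position"],o["ft_force"])
p=camera("wrist")
for q in("plunger","tablet_1","bay_free","bay_used"):
    for d in regions_of(p,q)[:5]:
        w=pts(p,d["region"])
        if len(w):
            h=np.percentile(w[:,2],90); k=w[w[:,2]>h-.004]
            print(q,round(d["p"],2),np.round(d["centre"]),len(w),"topz",round(h,4),"centre",np.round(k.mean(0),4),"ext",np.round(np.ptp(k,0),3))
cv2.imwrite("pics/w3.png",p["color"][:,:,::-1])
E
```

```text
6.6667 [ 0.48004557 -0.16118924  0.20127472] [0.52699606 0.19454064 0.05988374]
plunger 0.58 [ 76. 375.] 2619 topz 0.1354 centre [ 0.5818 -0.1728  0.1343] ext [0.027 0.027 0.006]
tablet_1 0.78 [171. 356.] 717 topz 0.0445 centre [ 0.5237 -0.1842  0.0435] ext [0.023 0.023 0.02 ]
tablet_1 0.67 [210. 352.] 694 topz 0.0334 centre [ 0.4889 -0.19    0.0326] ext [0.029 0.023 0.029]
bay_free 0.95 [203. 430.] 2593 topz 0.0223 centre [ 0.5021 -0.2531  0.0215] ext [0.045 0.056 0.007]
bay_free 0.75 [270. 326.] 989 topz 0.0096 centre [ 0.4289 -0.1789  0.0083] ext [0.03  0.107 0.005]
bay_free 0.36 [208. 355.] 713 topz 0.0334 centre [ 0.4888 -0.1901  0.0324] ext [0.024 0.023 0.005]
bay_used 0.81 [204. 262.] 1779 topz 0.0224 centre [ 0.4796 -0.1267  0.0215] ext [0.044 0.056 0.008]
```

View pics/w3.png

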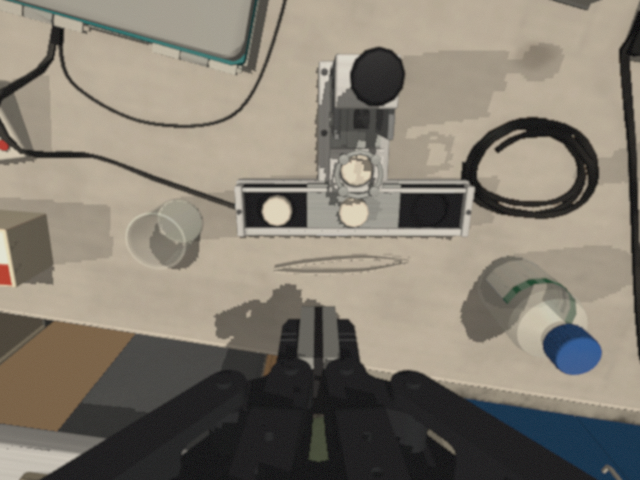

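The wrist view shows the delivered tablet at (352, 212) on the tray middle, the stack still in the magazine at (356, 171), the set tablet in place at (277, 210), and the plunger back up. I'll measure the fingertip's thickness before descending.

```bash
python3 - <<'E'
from h import *
p=camera("wrist"); o=monitor.get_obs(); t=o["position"]
w=pts(p,np.ones((480,640),bool)); r=w-t
u=np.array([.984,.179,0]);v=np.array([-.179,.984,0])
for a,b in((-.004,.004),(.004,.01),(.01,.02),(.02,.03),(.03,.045),(.045,.06),(.06,.08)):
    k=r[(r[:,2]>a)&(r[:,2]<b)&(np.hypot(r[:,0],r[:,1])<.09)]
    if len(k)>3: print(a,b,len(k),"u",np.round([(k@u).min(),(k@u).max()],3),"v",np.round(np.percentile(k@v,[1,99]),3))
E
```

```text
-0.004 0.004 13 u [0.01  0.011] v [-0.008  0.005]
0.004 0.01 402 u [0.006 0.011] v [-0.013  0.011]
0.01 0.02 1048 u [0.005 0.012] v [-0.015  0.012]
0.02 0.03 1264 u [0.005 0.012] v [-0.015  0.012]
0.03 0.045 2530 u [-0.012  0.014] v [-0.022  0.02 ]
0.045 0.06 13785 u [-0.013  0.014] v [-0.038  0.036]
0.06 0.08 22376 u [-0.011  0.018] v [-0.054  0.052]
```

The tip tapers from about ±7 mm at the very end to ±13 mm. I'll descend 31 mm to the +y side of the tablet's centre, between the tablets.

Request:
step_arm(increments=[[0, 0.004, 0.001, -0.02, 0], [0, 0, 0, -0.025, 0], [0, 0, 0, -0.025, 0], [0, 0, 0, -0.025, 0], [0, 0, 0, -0.025, 0], [0, 0, 0, -0.02, 0], [0, 0, 0, -0.012, 0], [0, 0, 0, -0.008, 0], [0, 0, 0, -0.006, 0], [0, 0, 0, -0.005, 0], [0, 0, 0, 0, 0], [0, 0, 0, 0, 0]])

```text
clock: 7.97
position: [0.4863, -0.1607, 0.0309]
ee_rot: [0.704, 0.064, -0.704, 0.065]
ft_force: [-0.6, -0.1, -0.9]
grip_width: 0.003
```

```bash
python3 - <<'E'
from h import *
p=camera("scene"); cv2.imwrite("pics/s4.png",cv2.resize(p["color"][190:350,200:360,::-1],None,fx=3.5,fy=3.5))
o=monitor.get_obs(); print(o["clock"],o["position"],o["ft_force"])
E
```

```text
8.0167 [ 0.48635704 -0.16074568  0.03107577] [ 0.75888646 -0.03910794 -0.33440105]
```

View pics/s4.png

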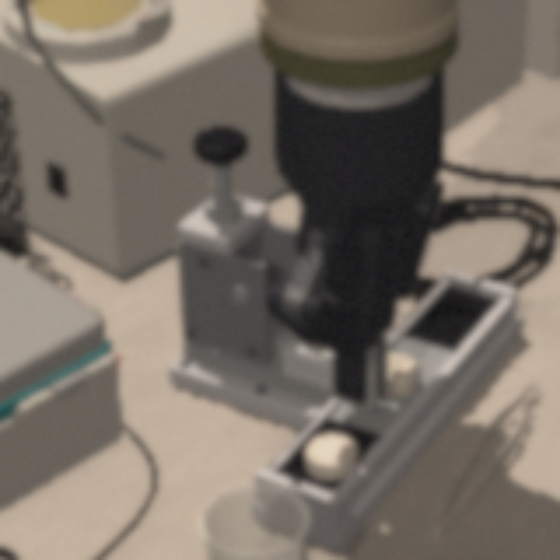

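The fingertip is in the tray between the two tablets, with the delivered tablet at (400, 372) and nothing touched. I'll lower 5 mm, trim x, then push along (0.179, -0.984).

Request:
step_arm(increments=[[0, -0.002, 0, -0.003, 0], [0, 0, 0, -0.002, 0], [0, 0, 0, 0, 0], [0, 0.001, -0.005, 0, 0], [0, 0.001, -0.005, 0, 0], [0, 0.001, -0.005, 0, 0], [0, 0.001, -0.005, 0, 0], [0, 0.001, -0.006, 0, 0], [0, 0.001, -0.006, 0, 0], [0, 0.001, -0.006, 0, 0], [0, 0.001, -0.005, 0, 0], [0, 0, 0, 0, 0]])

```text
clock: 9.02
position: [0.4919, -0.205, 0.0253]
ee_rot: [0.704, 0.064, -0.704, 0.064]
ft_force: [-0.0, 0.2, -0.2]
grip_width: 0.001
```

```bash
python3 - <<'E'
from h import *
o=monitor.get_obs(); print(o["clock"],o["position"],o["ft_force"])
for n in("scene","top"):
    p=camera(n)
    for d in regions_of(p,"tablet_1")[:4]:
        w=pts(p,d["region"]); h=np.percentile(w[:,2],90);k=w[w[:,2]>h-.003]; print(n,round(d["p"],2),np.round(d["centre"]),round(h,4),np.round(k.mean(0),4))
    if n=="scene": cv2.imwrite("pics/s5.png",cv2.resize(p["color"][190:350,200:360,::-1],None,fx=3.5,fy=3.5))
E
```

```text
9.0167 [ 0.49188519 -0.20501084  0.02532967] [-0.00728695  0.24989595 -0.18024302]
scene 0.58 [284. 325.] 0.0334 [ 0.4895 -0.2288  0.0324]
scene 0.55 [288. 287.] 0.045 [ 0.5224 -0.1731  0.0437]
```

View pics/s5.png

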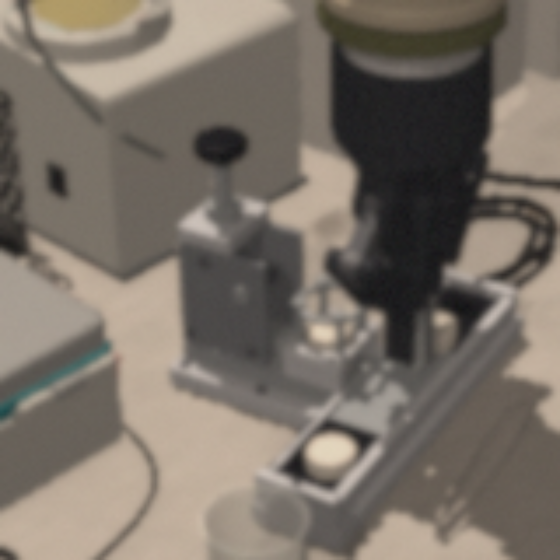

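The tablet is ahead of the finger at (443, 330), near the pocket's edge with about 25 mm to go. I'll continue slowly.

Request:
step_arm(increments=[[0, 0.0005, -0.003, 0, 0], [0, 0.0005, -0.003, 0, 0], [0, 0.0005, -0.003, 0, 0], [0, 0.0005, -0.003, 0, 0], [0, 0.0005, -0.003, 0, 0], [0, 0.0005, -0.002, 0, 0], [0, 0.0005, -0.002, 0, 0], [0, 0.0005, -0.002, 0, 0], [0, 0, -0.002, 0, 0], [0, 0, 0, 0, 0], [0, 0, 0, 0, 0]])

```text
clock: 10.13
position: [0.4958, -0.2267, 0.0253]
ee_rot: [-0.704, -0.064, 0.704, -0.064]
ft_force: [0.3, 0.4, -0.5]
grip_width: 0.0
```

```bash
python3 - <<'E'
from h import *
o=monitor.get_obs(); print(o["clock"],o["position"],o["ft_force"])
p=camera("scene")
for d in regions_of(p,"tablet_1")[:4]:
    w=pts(p,d["region"]); h=np.percentile(w[:,2],90);k=w[w[:,2]>h-.003]; print(round(d["p"],2),np.round(d["centre"]),round(h,4),np.round(k.mean(0),4))
cv2.imwrite("pics/s6.png",cv2.resize(p["color"][190:350,240:400,::-1],None,fx=3.5,fy=3.5))
E
```

```text
10.1333 [ 0.49575874 -0.22667713  0.02529138] [ 0.33673691  0.36586799 -0.51174232]
0.4 [285. 293.] 0.0451 [ 0.5193 -0.1754  0.0441]
```

View pics/s6.png

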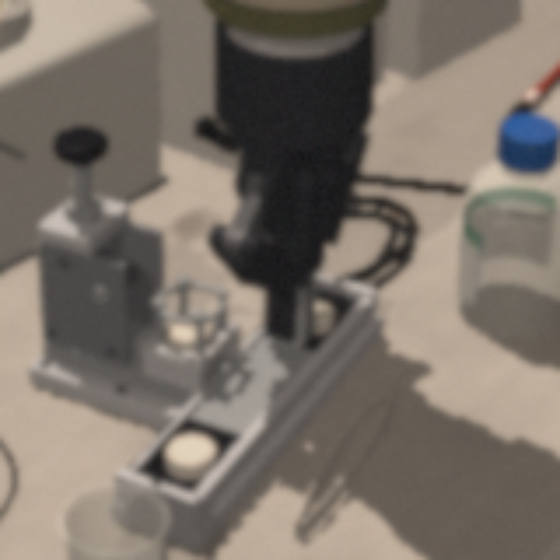

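The tablet appears to be down in the pocket at about (322, 318), mostly hidden by the finger. I'll nudge 2 mm more, back off, lift and look.

Request:
step_arm(increments=[[0, 0.0005, -0.002, 0, 0], [0, 0, 0, 0, 0], [0, -0.001, 0.004, 0, 0], [0, -0.001, 0.006, 0, 0], [0, 0, 0, 0.01, 0], [0, 0, 0, 0.025, 0], [0, 0, 0, 0.035, 0], [0, 0, 0, 0.035, 0], [0, 0, 0, 0.035, 0], [0, -0.005, 0, 0.03, 0], [0, 0, 0, 0, 0], [0, 0, 0, 0, 0]])

```text
clock: 11.23
position: [0.4902, -0.2187, 0.1979]
ee_rot: [0.705, 0.064, -0.703, 0.066]
ft_force: [-0.4, 0.2, -1.5]
grip_width: 0.002
```

```bash
python3 - <<'E'
from h import *
o=monitor.get_obs(); print(o["clock"],o["position"],o["ft_force"])
p=camera("wrist")
for q in("plunger","tablet_1","bay_free","bay_used","tweezers"):
    for d in regions_of(p,q)[:5]:
        w=pts(p,d["region"]); h=np.percentile(w[:,2],90);k=w[w[:,2]>h-.003]
        A=np.c_[k[:,:2]-k[:,:2].mean(0),np.ones(len(k))]; s=np.linalg.lstsq(A,k[:,2],rcond=None)[0]
        print(q,round(d["p"],2),np.round(d["centre"]),len(w),round(h,4),np.round(k.mean(0),4),"slope",np.round(s[:2],3))
cv2.imwrite("pics/w7.png",cv2.resize(p["color"][20:320,160:560,::-1],None,fx=2,fy=2))
E
```

```text
11.2333 [ 0.49016564 -0.21866078  0.19789409] [-0.38870687  0.17240772 -1.45797505]
plunger 0.69 [ 71. 254.] 2613 0.1353 [ 0.582  -0.1735  0.1344] slope [-0.001  0.003]
plunger 0.62 [158. 282.] 17478 0.134 [ 0.5819 -0.1736  0.1342] slope [0.001 0.008]
tablet_1 0.86 [209. 356.] 699 0.0274 [ 0.4993 -0.2503  0.0264] slope [ 0.003 -0.009]
tablet_1 0.58 [172. 276.] 738 0.0444 [ 0.5237 -0.1838  0.0435] slope [ 0.012 -0.003]
tablet_1 0.42 [156. 282.] 17840 0.134 [ 0.582  -0.1736  0.1342] slope [-0.001  0.008]
bay_used 0.62 [198. 199.] 1974 0.0225 [ 0.4795 -0.127   0.0216] slope [ 0.005 -0.003]
bay_used 0.24 [201. 369.] 1911 0.0224 [ 0.5029 -0.2529  0.0215] slope [-0.001  0.   ]
tweezers 0.63 [272. 273.] 904 0.0093 [ 0.4297 -0.1809  0.0083] slope [-0.003  0.01 ]
```

View pics/w7.png

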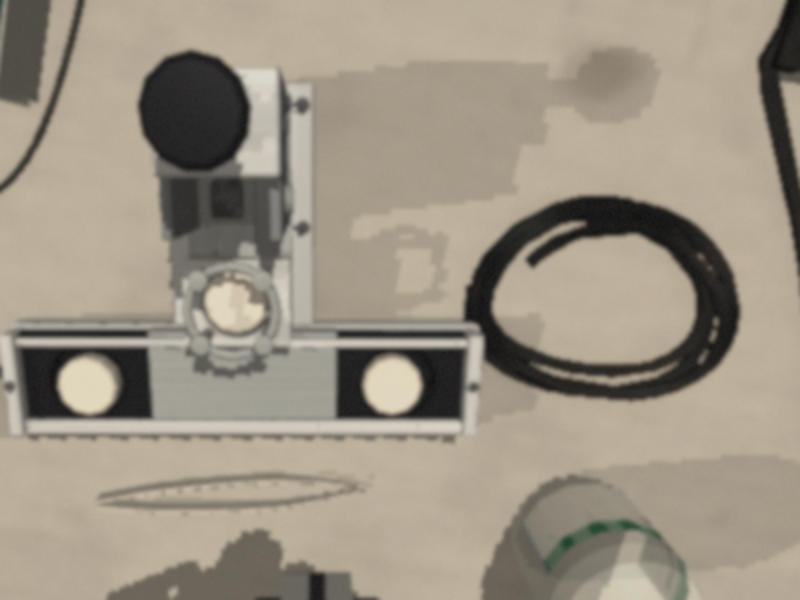

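The tablet lies flat in the pocket at (392, 384): its top is at 27 mm with a slope below 0.01. The set tablet at (88, 384), the stack and the tweezers haven't moved, so I'm handing in.

```bash
python3 -c "
from workcell import ticket; print(ticket.hand_in())"
```

```text
the job is handed in; nothing more can be done
None
```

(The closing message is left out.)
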